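Balance check of a centrifuge's sprung lid

ROBOT

A 6-joint arm with a two-finger parallel gripper is mounted at the origin on the work surface. World frame = base frame: x ahead of the robot, y to its left, z up, the work surface at z = 0. Lengths are in mm, angles in rad, forces in N, time in s.
With the tool pointing down it reaches from about 400 to 925 mm from the base axis. Payload 12.5 kg.
Tool frame: the origin (TCP) lies on the mounting face of the last link; the fingertips stand 190 mm ahead of it and the grasp point (between the pads) lies 171 mm ahead of it (env.tcp_to_tips is the distance from the TCP to the fingertips, in mm); x points along the fingers, y is the direction in which the jaws open and shut, and the axes are right-handed (so a half turn about x gives the same grasp; the last joint's range is limited). The gripper opens to 95 mm and grips with 3 to 60 N. Pads are 20 mm wide; open, the fingers measure 119 mm over their backs; the gripper's body (75 mm by 180 mm) begins 59 mm behind the grasp point.
Start: joints at [1.187, 0.491, 1.559, -0, 1.092, -0.106], TCP at [171.376, 601.045, 404.761] pointing down, gripper open.
Joint ranges: [-3.1, 3.1], [-0.84, 2.19], [0.05, 2.79], [-1.13, 4.28], [0.06, 2.93], [-2.69, 2.69]. Speed limits (rad/s): [2.22, 2.22, 2.79, 3.14, 3.14, 3.14].

INTERFACE

Orientations are given as [roll, pitch, yaw] about the fixed x, y, z axes, in that order (R = Rz(yaw) Ry(pitch) Rx(roll)).
In Python, from cell import monitor, cams, job, env gives the robot as it stands. The module is installed in compiled form; this text tells all that it offers.
- The arm moves only by the tool apply_moves, never from a script. Its argument "series" is a list of rows, each a list of 3 entries, a list of its own where there are three numbers: the closure, from -1 (fully open) to 1 (shut), so that 0 is half open, then the shift along the tool's x, y, z in cm, then the turn about the tool's x in rad. A call has 1 to 20 rows; each row is the pose to reach, as a shift and turn from the pose commanded when the call began, along the tool's axes at that moment; what a row does not reach only later rows make up. A row lasts 1/8 s, in which the tool goes at most 62.5 mm and 10.7 degrees, less where a joint would pass 70% of its speed; a pose out of reach is approached as far as the arm can. A call with a gripper value outside its range is refused whole. The fingers move at their own pace and stop on an object; the grip force is fixed at half the most. Time passes only in rows, so rows that repeat a pose let the fingers close. It gives the time, the measured TCP pose, the force and the opening at its end, in the units of the state.
- monitor.state(): the state, without advancing time (a new reading comes with each control period).
- cams.read_camera(name): name is "scene" or "top"; returns a dict with "image" (384x512x3 uint8, red, green, blue), "fx", "fy", "cx", "cy" (pixels), "k1" (the pictures are not rectified: a ray, as slopes to the right and down, at radius r is drawn at 1 + k1 r^2 times it, then the intrinsics apply), "position" and "orientation" of the camera in the world. Camera axes: x right, y down, z forward; pixel columns grow to the right and rows downward; lengths in mm; the calibration is good to about 2 mm. A picture is of the moment at which its call begins. There is no depth.
- job.job_done(): hands the job in, once; it reports no verdict.
The state is a dict: "t": time; "joints": joint angles; "qvel": joint speeds; "tau": joint torques, N m; "eef_pos": TCP position; "tcp_rot": TCP orientation; "ft_force": force on the tool from outside, world axes, zero at the start; "moment": the same for the moment, N m; "opening": opening from 0.0 (shut) to 1.0 (fully open).
Only numpy, scipy, OpenCV 4.12 (cv2) and the standard library are available. Lean on these libraries where they do the work, as an engineer would, in place of code of your own. Each camera call takes 0.05 s, during which the arm holds its last target. There are 200 camera calls.

TASK

The hinge spring of the small benchtop centrifuge is due for its check: take the lid by its front handle and raise it smoothly past its balance point, where the spring begins to carry it, but do not let it run up to its open stop. Then ease it back down and hold it still by the handle just below the balance point, a few degrees under it, where it would fall shut if let go, so that I can trim the spring adjusters on the hinge pin with the lid nearly in balance. Finish while still holding it there: do not let go, and leave the rack, the vial, the tube opener and the forceps tray where they stand.

Things in the scene. Friction and masses are not known exactly. Their poses are not given: they have to be found in the camera images.
- centrifuge: White compact benchtop centrifuge, fixed: housing 240 (its x) x 220 (y) x 100 mm high, lid on top, 126 mm in all when shut. Origin: centre of its underside, on the bench; x points from its front (control panel, lid handle) to its back (hinge), z up, y to the left for one looking along x. Its front is roughly towards the robot; place and yaw vary.
- hinge_axis (a point): Middle of the lid's hinge pin at the back of the centrifuge: 85 mm behind the centrifuge's origin and 107 mm above the bench. The pin lies along the centrifuge's y.
- lid_handle (a point): Stainless bow handle on the lid front: straight round bar (lid_handle_bar), 12 mm diameter, 122 mm long along its y, its centre line 40 mm off the lid's edge on two posts 55 mm either side of the middle. Origin: centre of the bar, 245 mm from the axis; 111 mm above the bench when shut. Axes turn with the lid: x towards the hinge. Free space around; the bar can turn between the fingers.
- lid (a joint): Opening angle of the lid, rad: 0 shut (as at the start), grows as the front edge rises and swings back about the pin; hard open stop at 1.35. Lid and handle weigh 1.4 kg, sprung: about 2 N upward at the handle lifts it from shut. Balance point at 0.80 (46 degrees): below, it falls shut; above, the spring drives it up to the stop (0.1 to 1 N at the handle near there). It stays nowhere by itself.
- tube_rack: Blue polypropylene tube rack, 210 x 94 x 46 mm, two capped amber vials standing in it; on the centrifuge's left (+y) side. Origin: centre of its underside. Loose; leave it alone.
- vial: Capped amber glass vial, 27 mm diameter, 64 mm high, standing alone on the bench to the left (+y) of the centrifuge's front. Origin: centre of its underside. Loose; leave it alone.
- tube_opener: Grey plastic hand tube opener, 120 mm long (its x), open ring jaw at one end, 14 mm high, lying on the bench to the right (-y) of the centrifuge's front. Origin: near its middle, on its underside. Loose; leave it alone.
- forceps_tray: Shallow stainless tray, 192 x 98 x 18 mm, with forceps in it, on the centrifuge's right (-y) side. Origin: centre of its underside. Loose; leave it alone.

How it is judged:
By the outcome, as a careful person would: the job done as asked, in the order asked, and still so for the second after the job is handed in, while the arm keeps its last pose, push and grip.
It also fails if it takes over 38 s, if anything falls off the work surface, if the arm or the gripper's body presses on something with over 40 N, if the wrist force passes 120 N, or if a joint passes its speed limit or range.

## Working session

There is one attempt and no reset: what is moved stays moved. The work goes in short steps, Python scripts to look and compute and a tool call to move; the robot and the scene stay as the last step left them, time stands still between calls to the robot, and variables do not carry over. Pictures are saved under pics/ and viewed, about 8 in all and at most 12, crops included, and the job is handed in when it is done.

Besides the shell and the picture viewer there is one more tool, called after "Call:" as a command line: name --argument value ..., lists and objects as JSON in quotes. apply_moves: Moves the arm, as the interface text tells. Its arguments: {"type":"object","properties":{"series":{"type":"array"}},"required":["series"]}

```bash
mkdir -p pics; python3 - <<'E'
from cell import monitor,cams,env
import cv2
s=monitor.state()
for k in s: print(k,s[k])
print(env.tcp_to_tips)
for n in("scene","top"):
    c=cams.read_camera(n); cv2.imwrite(f"pics/{n}0.png",c["image"][:,:,::-1]); print(n,{k:v for k,v in c.items() if k!="image"})
E
```

```text
t 0.0
joints [ 1.18742418e+00  4.91575426e-01  1.55946153e+00 -1.51899483e-05
  1.09168586e+00 -1.05569018e-01]
qvel [-4.54093569e-04  4.63308413e-04  3.92914833e-06 -3.70572364e-04
  1.21269104e-03 -3.75496833e-04]
tau [-1.30009616e-03 -6.12635064e+01 -2.58190763e+01  6.92658685e-02
  4.80902789e-02 -1.87040123e-04]
eef_pos [171.35068996 601.01864473 404.14760631]
tcp_rot [-1.66444579  1.56966608 -1.94224191]
ft_force [-0.13113     0.72957298  0.01465742]
moment [-0.03695597  0.03522099  0.02827599]
opening 0.9978427914974933
190.1
scene {'fx': 411.20044205609656, 'fy': 411.20044205609656, 'cx': 259.94179333337416, 'cy': 192.0859711595527, 'k1': -0.03883824185898931, 'position': array([1035.89891538,  451.5582833 ,  910.16469754]), 'orientation': array([-2.50907954,  0.0137822 ,  2.312644  ])}
top {'fx': 351.9393083142888, 'fy': 351.9393083142888, 'cx': 260.0017209597778, 'cy': 197.85487308472227, 'k1': 0.029208720358596906, 'position': array([499.97919577,  21.46337321, 870.74568076]), 'orientation': array([-3.0342057 ,  0.01024846, -1.54427424])}
```

View pics/scene0.png

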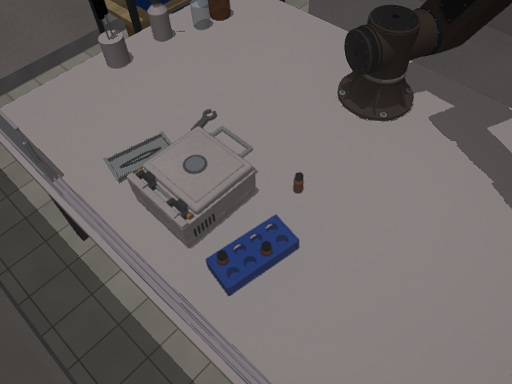

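View pics/top0.png

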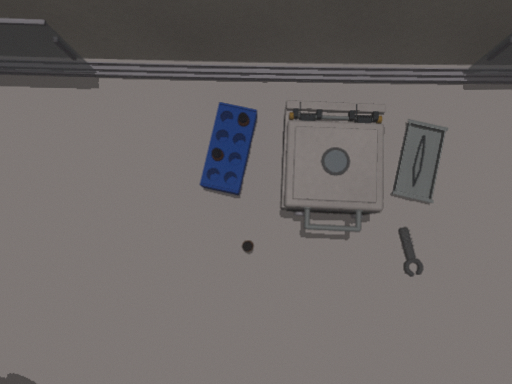

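The top view shows the handle bar at about (306..360, 229), the hinge at row 117, the rack and vial to the left, and the tray and opener to the right. Next I'll refine these on an enlarged crop.

```bash
cat > h.py <<'E'
import numpy as np,cv2
from scipy.spatial.transform import Rotation as R
from cell import monitor,cams,job,env
def ray(c,u,v):
    x,y=(u-c["cx"])/c["fx"],(v-c["cy"])/c["fy"]; rd=np.hypot(x,y); r=rd
    for _ in range(20): r=rd/(1+c["k1"]*r*r)
    k=r/rd if rd else 1
    return R.from_euler("xyz",c["orientation"]).as_matrix()@np.array([x*k,y*k,1])
def onz(c,u,v,z):
    d=ray(c,u,v); return c["position"]+d*(z-c["position"][2])/d[2]
def proj(c,P):
    p=R.from_euler("xyz",c["orientation"]).as_matrix().T@(np.array(P)-c["position"]); s=p[:2]/p[2]; s=s*(1+c["k1"]*(s@s))
    return s[0]*c["fx"]+c["cx"],s[1]*c["fy"]+c["cy"]
def T(pos,rpy):
    M=np.eye(4);M[:3,:3]=R.from_euler("xyz",rpy).as_matrix();M[:3,3]=pos;return M
E
python3 - <<'E'
from h import *
c=cams.read_camera("top")
for n,u,v,z in[("barL",306,229,111),("barR",360,230,111),("lidFL",286,209,126),("lidFR",382,211,126),("vial",248,246,64),("opener",413,267,14),("hingeL",292,116,107),("hingeR",381,119,107)]: print(n,onz(c,u,v,z).round(1))
im=c["image"][:,:,::-1]
a=cv2.resize(im[195:245,280:390],None,fx=7,fy=7,interpolation=cv2.INTER_CUBIC)
s=cams.read_camera("scene")["image"][:,:,::-1]
b=cv2.resize(s[110:180,190:300],None,fx=7,fy=7,interpolation=cv2.INTER_CUBIC)[:245]
cv2.imwrite("pics/c1.png",cv2.convertScaleAbs(np.vstack([a,b]),alpha=1.5))
E
```

```text
barL [516.9 -69.1 111. ]
barR [ 518.  -184.2  111. ]
lidFL [557.7 -24.5 126. ]
lidFR [ 558.7 -226.3  126. ]
vial [476.   56.4  64. ]
opener [ 436.4 -334.5   14. ]
hingeL [767.6 -35.1 107. ]
hingeR [ 764.7 -232.1  107. ]
```

View pics/c1.png

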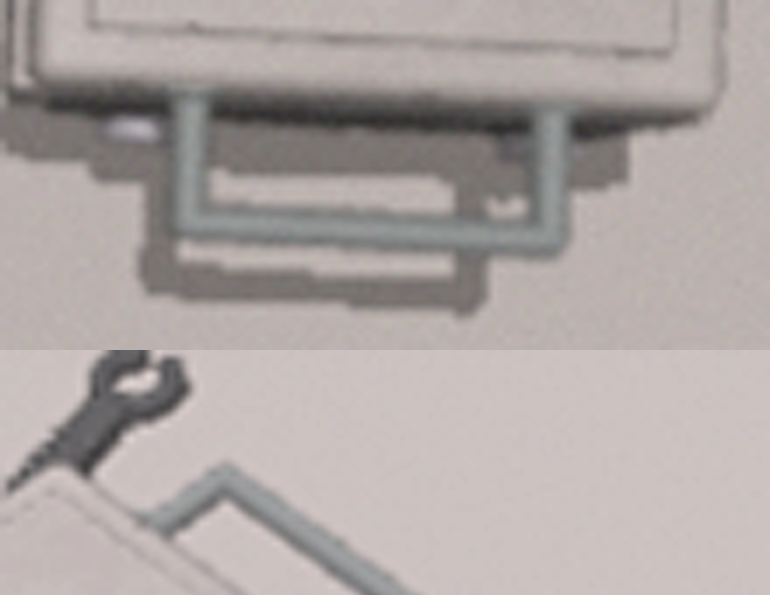

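```bash
cat >> h.py <<'E'
def rel(target):
    s=monitor.state(); M=R.from_euler("xyz",s["tcp_rot"]).as_matrix()
    return (M.T@(np.array(target)-s["eef_pos"])/10).round(2)
E
python3 - <<'E'
from h import *
c=cams.read_camera("top"); s=cams.read_camera("scene")
f=lambda a,b:(280+a/7-.43,195+b/7-.43)
A=onz(c,*f(177,222),111);B=onz(c,*f(567,240),111)
print("top",A,B,(A+B)/2,np.linalg.norm(A-B),"yaw",np.arctan2((A-B)[1],(A-B)[0])-np.pi/2)
L=onz(c,*f(90,23),126);Rr=onz(c,*f(675,52),126);print("groove yaw",np.arctan2(*(L-Rr)[[1,0]])-np.pi/2)
# scene corner of the bar: crop (225,475-350)
print("scene R corner",onz(s,190+225/7-.43,110+125/7-.43,111))
st=monitor.state();M=R.from_euler("xyz",st["tcp_rot"]).as_matrix();print(M.round(3))
print("rel",rel([500,300,400]))
E
```

```text
top [522.68910381 -66.54839923 111.        ] [ 520.44044669 -185.42618156  111.        ] [ 521.56477525 -125.98729039  111.        ] 118.89904789881689 yaw -0.018913449943489313
groove yaw -0.0245238455207486
scene R corner [ 519.76721928 -178.1297027   111.        ]
[[-0.     0.274  0.962]
 [-0.     0.962 -0.274]
 [-1.    -0.    -0.   ]]
rel [  0.46 -19.94  39.86]
```

Call:
apply_moves --series '[[0.25,[0,-10,20],0.15],[0.25,[0,-20,40],0.3],[0.25,[0,-20,40],0.5],[0.25,[0,-20,40],0.65],[0.25,[0,-20,40],0.8],[0.25,[0,-20,40],0.95],[0.25,[0,-60.3,53.6],1.1],[0.25,[0,-60.3,53.6],1.25],[0.25,[0,-60.3,53.6],1.314],[0.25,[0,-60.3,53.6],1.314],[0.25,[0,-60.3,53.6],1.314],[0.25,[0,-60.3,53.6],1.314],[0.25,[0,-60.3,53.6],1.314],[0.25,[0,-60.3,53.6],1.314],[0.25,[0,-60.3,53.6],1.314],[0.25,[0,-60.3,53.6],1.314],[0.25,[0,-60.3,53.6],1.314],[0.25,[0,-60.3,53.6],1.314],[0.25,[0,-60.3,53.6],1.314]]'

```text
t: 2.68
eef_pos: [521.5, -125.2, 404.8]
tcp_rot: [2.008, 1.571, 0.417]
ft_force: [-0.3, -0.3, -0.5]
opening: 0.373
```

```bash
python3 - <<'E'
from h import *
s=monitor.state();print(s["t"],s["eef_pos"],s["joints"].round(3) if hasattr(s["joints"],"round") else s["joints"],s["opening"],s["ft_force"])
M=R.from_euler("xyz",s["tcp_rot"]).as_matrix();print(M.round(3),rel([521.5,-126,285]))
c=cams.read_camera("top"); s2=cams.read_camera("scene")
a=cv2.resize(c["image"][150:280,230:430,::-1],(600,390));b=cv2.resize(s2["image"][60:200,130:330,::-1],(600,420))[:210]
b=cv2.resize(s2["image"][60:200,130:330,::-1],(290,203));
cv2.imwrite("pics/h1.png",cv2.convertScaleAbs(np.vstack([a,np.hstack([b,np.zeros((203,310,3),np.uint8)])]),alpha=1.4))
E
```

```text
2.675 [ 521.47416031 -125.23716297  404.80939505] [-0.359  0.365  1.776  0.     1.    -0.339] 0.37254981799104725 [-0.27798949 -0.26393584 -0.49431391]
[[ 0.    1.   -0.02]
 [ 0.   -0.02 -1.  ]
 [-1.    0.   -0.  ]] [11.98  0.    0.08]
```

View pics/h1.png

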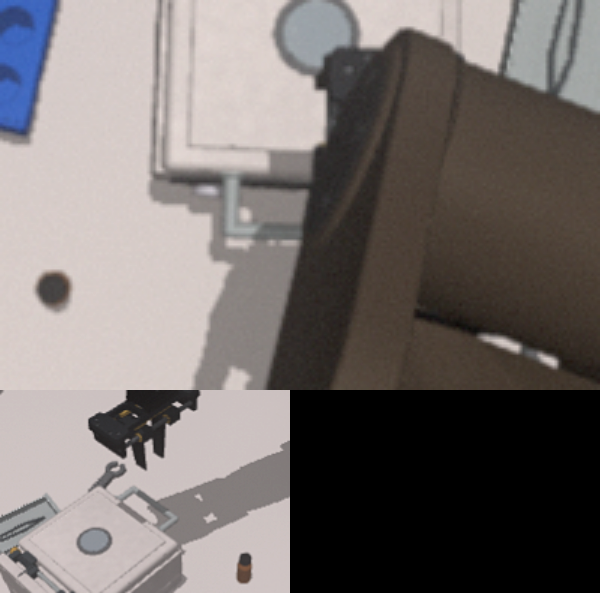

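Scene view: the gripper hangs above the handle with its fingers straddling the bar line. The arm hides the handle in the top view. I'll come down partway and check from the scene camera.

Call:
apply_moves --series '[[0.25,[4,0,0.08],0],[0.25,[7,0,0.08],0],[0.25,[8.5,0,0.08],0],[0.25,[8.5,0,0.08],0]]'

```text
t: 3.28
eef_pos: [521.6, -126.6, 319.3]
tcp_rot: [-1.968, 1.569, 2.723]
ft_force: [-0.8, -0.7, -0.1]
opening: 0.377
```

```bash
python3 - <<'E'
from h import *
s=monitor.state();p=np.array(s["eef_pos"]);print(s["t"],p,s["ft_force"])
s2=cams.read_camera("scene");M=R.from_euler("xyz",s["tcp_rot"]).as_matrix()
for dy in(-18,18):
  q=p+M@np.array([190,dy,0]);u=np.array(proj(s2,q));print(dy,q.round(1),u.round(1),((u-[190,90])*7).round())
print("bar ctr",np.array(proj(s2,[521.5,-126,111])))
cv2.imwrite("pics/h2.png",cv2.convertScaleAbs(cv2.resize(s2["image"][90:175,190:300,::-1],None,fx=7,fy=7,interpolation=cv2.INTER_CUBIC),alpha=1.5))
E
```

```text
3.275 [ 521.57060954 -126.64205321  319.26454924] [-0.77037754 -0.71256402 -0.1373071 ]
-18 [ 503.3 -126.2  129.3] [239.2 128.5] [344. 269.]
18 [ 539.3 -126.9  129.2] [229.4 135.6] [276. 320.]
bar ctr [234.84333152 136.98399102]
```

View pics/h2.png

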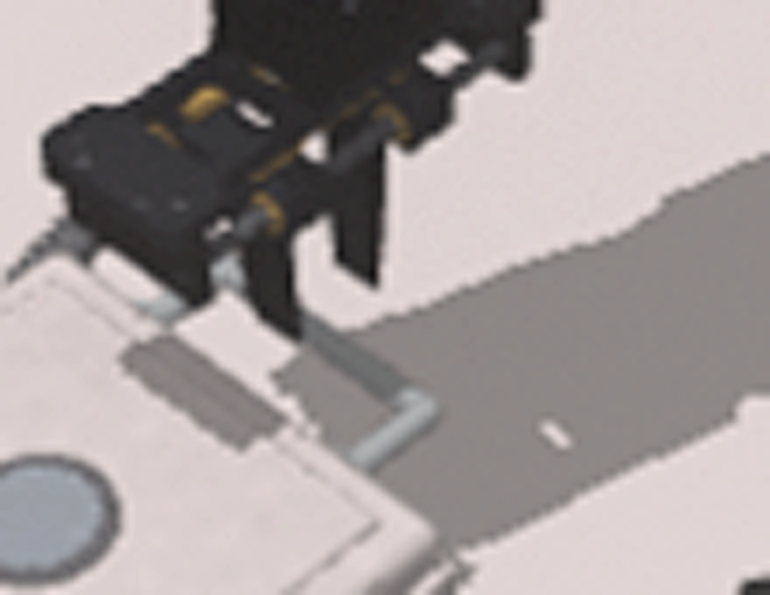

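The inner fingertip at (300,335) in the crop stands between the bar and the lid. The outer one at (375,285) is on the robot side of the bar. I'll go down and grip.

Call:
apply_moves --series '[[0.25,[1.5,0,0],0],[0.25,[3,0,0],0],[0.25,[3.7,0,0],0],[0.25,[3.7,0,0],0],[0.6,[3.7,0,0],0],[1,[3.7,0,0],0],[1,[3.7,0,0],0],[1,[3.7,0,0],0],[1,[3.7,0,0],0]]'

```text
t: 4.45
eef_pos: [521.9, -126.7, 283.1]
tcp_rot: [1.399, 1.569, -0.193]
ft_force: [5.5, 0.9, -0.2]
opening: 0.116
```

```bash
python3 - <<'E'
from h import *
s=monitor.state();p=np.array(s["eef_pos"]);print(s["t"],p,s["ft_force"],s["moment"],s["opening"]*95)
M=R.from_euler("xyz",s["tcp_rot"]).as_matrix();print(M.round(3))
r=np.hypot(245,0);ph=np.arcsin(4/245)
h0=245*np.array([np.cos(ph),np.sin(ph)])
for th in np.arange(0.05,1.0,.05):
  h=245*np.array([np.cos(th+ph),np.sin(th+ph)]);print(round(th,3),"x(tool) %.2f y %.2f"%(-(h[1]-h0[1])/10,(h0[0]-h[0])/10))
E
```

```text
4.45 [ 521.90348187 -126.65229808  283.05606435] [ 5.5366803   0.94313832 -0.20275216] [ 0.14121967 -0.8962022  -0.07060236] 10.975802898064112
[[ 0.002  1.    -0.021]
 [-0.    -0.021 -1.   ]
 [-1.     0.002  0.   ]]
0.05 x(tool) -1.22 y 0.05
0.1 x(tool) -2.44 y 0.16
0.15 x(tool) -3.66 y 0.33
0.2 x(tool) -4.86 y 0.57
0.25 x(tool) -6.05 y 0.86
0.3 x(tool) -7.22 y 1.21
0.35 x(tool) -8.38 y 1.62
0.4 x(tool) -9.51 y 2.09
0.45 x(tool) -10.62 y 2.61
0.5 x(tool) -11.70 y 3.19
0.55 x(tool) -12.75 y 3.82
0.6 x(tool) -13.76 y 4.50
0.65 x(tool) -14.74 y 5.24
0.7 x(tool) -15.69 y 6.02
0.75 x(tool) -16.59 y 6.85
0.8 x(tool) -17.45 y 7.72
0.85 x(tool) -18.27 y 8.63
0.9 x(tool) -19.04 y 9.58
0.95 x(tool) -19.76 y 10.57
```

The grip closed on the bar (11 mm opening against 12 mm nominal). Next I'll raise the lid along the arc, easing in.

Call:
apply_moves --series '[[1,[-0.24,0.05,0],0],[1,[-0.73,0.07,0],0],[1,[-1.22,0.1,0],0],[1,[-1.83,0.15,0],0],[1,[-2.44,0.2,0],0],[1,[-3.05,0.29,0],0],[1,[-3.66,0.38,0],0],[1,[-4.26,0.5,0],0],[1,[-4.86,0.62,0],0],[1,[-5.46,0.76,0],0],[1,[-6.05,0.91,0],0],[1,[-6.64,1.08,0],0],[1,[-7.22,1.26,0],0],[1,[-7.8,1.46,0],0],[1,[-8.38,1.67,0],0],[1,[-8.95,1.9,0],0],[1,[-9.3,2.04,0],0],[1,[-9.51,2.14,0],0]]'

```text
t: 6.7
eef_pos: [543.5, -127.1, 377.9]
tcp_rot: [1.46, 1.568, -0.132]
ft_force: [10.2, -0.4, -8.4]
opening: 0.121
```

```bash
python3 - <<'E'
from h import *
s=monitor.state();p=np.array(s["eef_pos"]);print(s["t"],p,s["ft_force"],s["moment"],s["opening"]*95)
M=R.from_euler("xyz",s["tcp_rot"]).as_matrix();print(M.round(3))
s2=cams.read_camera("scene")
cv2.imwrite("pics/l1.png",cv2.convertScaleAbs(cv2.resize(s2["image"][60:260,100:340,::-1],None,fx=3,fy=3,interpolation=cv2.INTER_CUBIC),alpha=1.5))
E
```

```text
6.7 [ 543.4912692  -127.13740512  377.85959905] [10.15881854 -0.42693356 -8.44642221] [-0.19320272 -1.5075841  -0.0276329 ] 11.497885980688276
[[ 0.002  1.    -0.021]
 [-0.    -0.021 -1.   ]
 [-1.     0.002  0.   ]]
```

View pics/l1.png

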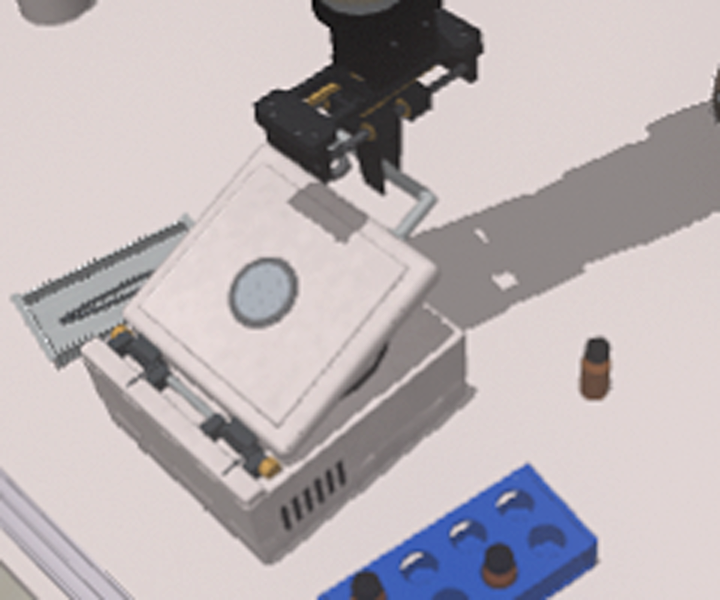

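The lid follows, held at its bar. Nothing else has moved. The radial pull is about 12 N, so the real arc lies about a millimetre nearer the hinge, and I'll add a small correction towards it. Next I'll raise the lid past balance, to about 0.90.

Call:
apply_moves --series '[[1,[-0.3,0.25,0],0],[1,[-0.7,0.46,0],0],[1,[-1.11,0.67,0],0],[1,[-1.65,0.95,0],0],[1,[-2.19,1.24,0],0],[1,[-2.72,1.55,0],0],[1,[-3.24,1.88,0],0],[1,[-3.75,2.21,0],0],[1,[-4.25,2.56,0],0],[1,[-4.75,2.92,0],0],[1,[-5.23,3.3,0],0],[1,[-5.71,3.69,0],0],[1,[-6.18,4.08,0],0],[1,[-6.63,4.49,0],0],[1,[-7.08,4.91,0],0],[1,[-7.51,5.34,0],0],[1,[-7.94,5.78,0],0],[1,[-8.35,6.23,0],0],[1,[-8.76,6.69,0],0],[1,[-9.0,6.97,0],0]]'

```text
t: 9.25
eef_pos: [612.2, -128.7, 469.3]
tcp_rot: [-0.066, 1.57, -1.658]
ft_force: [-4.1, -3.5, 4.1]
opening: 0.119
```

```bash
cat >> h.py <<'E'
def rep():
    s=monitor.state();p=np.array(s["eef_pos"]);f=np.array(s["ft_force"])
    dz=p[2]-283.06+4; dx=(521.9+245)-p[0]+.8
    a=np.arctan2(dz,dx); th=a-np.arcsin(4/245)
    print(s["t"],p.round(1),"f",f.round(1),"open",round(s["opening"]*95,1),"theta(atan)",th.round(3),"theta(z)",(np.arcsin(dz/245)-.0163).round(3),"r",np.hypot(dx,dz).round(1),"Frad",(f[0]*-np.cos(a)+f[2]*np.sin(a)).round(1),"Ftan",(f[0]*np.sin(a)+f[2]*np.cos(a)).round(1))
E
python3 -c "
from h import *
rep()"
```

```text
9.25 [ 612.2 -128.7  469.3] f [-4.1 -3.5  4.1] open 11.3 theta(atan) 0.869 theta(z) 0.873 r 245.7 Frad 5.8 Ftan -0.5
```

Call:
apply_moves --series '[[1,[-0.3,0.3,0],0],[1,[-0.55,0.63,0],0],[1,[-0.78,0.93,0],0],[1,[-0.78,0.93,0],0]]'

```text
t: 9.75
eef_pos: [621.7, -128.9, 476.7]
tcp_rot: [0.745, 1.57, -0.847]
ft_force: [-3.8, -4.5, 4.9]
opening: 0.118
```

```bash
python3 - <<'E'
from h import *
rep()
s2=cams.read_camera("scene"); c=cams.read_camera("top")
# handle bar left end predicted for various theta
yaw=-.022;ex=np.array([np.cos(yaw),np.sin(yaw),0]);ey=np.array([-np.sin(yaw),np.cos(yaw),0]);H=np.array([521.9,-126.3,107])+ex*245.
for th in(.8,.85,.9,.95,1.0):
  a=th+.0163;P=H-ex*245*np.cos(a)+ey*58+np.array([0,0,245*np.sin(a)])
  print(th,"scene",((np.array(proj(s2,P))-[100,30])*3).round(),"top",((np.array(proj(c,P))-[260,120])*4).round(0))
cv2.imwrite("pics/p1.png",cv2.convertScaleAbs(cv2.resize(s2["image"][30:230,100:340,::-1],None,fx=3,fy=3,interpolation=cv2.INTER_CUBIC),alpha=1.5))
cv2.imwrite("pics/p1t.png",cv2.convertScaleAbs(cv2.resize(c["image"][80:230,260:400,::-1],None,fx=4,fy=4,interpolation=cv2.INTER_CUBIC),alpha=1.5))
E
```

```text
9.75 [ 621.7 -128.9  476.7] f [-3.8 -4.5  4.9] open 11.2 theta(atan) 0.918 theta(z) 0.922 r 245.7 Frad 6.2 Ftan -0.2
0.8 scene [369. 250.] top [239. 229.]
0.85 scene [358. 248.] top [242. 204.]
0.9 scene [348. 247.] top [246. 177.]
0.95 scene [336. 246.] top [250. 150.]
1.0 scene [324. 247.] top [253. 121.]
```

View pics/p1.png

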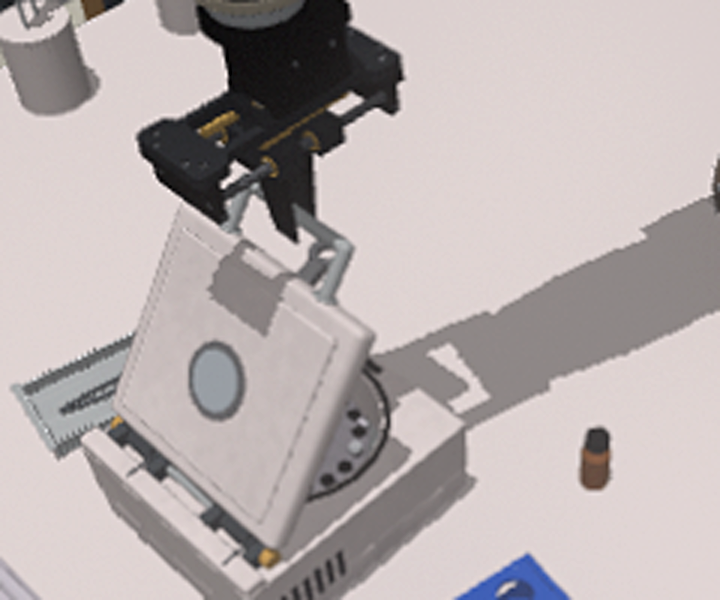

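The bar's left end sits at crop (346,244), which gives about 0.91 against 0.918 from the arm's pose. The lid is past balance and well short of the stop. Next I'll ease it back to about 0.74.

Call:
apply_moves --series '[[1,[0.1,-0.13,0],0],[1,[0.26,-0.35,0],0],[1,[0.48,-0.63,0],0],[1,[0.72,-0.92,0],0],[1,[0.95,-1.2,0],0],[1,[1.19,-1.48,0],0],[1,[1.43,-1.76,0],0],[1,[1.68,-2.03,0],0],[1,[1.93,-2.31,0],0],[1,[2.19,-2.57,0],0],[1,[2.45,-2.84,0],0],[1,[2.65,-3.03,0],0],[1,[2.8,-3.17,0],0],[1,[2.89,-3.25,0],0],[1,[2.89,-3.25,0],0],[1,[2.89,-3.25,0],0],[1,[2.89,-3.25,0],0],[1,[2.89,-3.25,0],0]]'

```text
t: 12.1
eef_pos: [589.2, -128.1, 447.2]
tcp_rot: [0.899, 1.57, -0.693]
ft_force: [-4.0, -4.0, 3.8]
opening: 0.116
```

```bash
python3 - <<'E'
from h import *
rep();s=monitor.state();print(np.abs(s["qvel"]).max())
s2=cams.read_camera("scene")
yaw=-.022;ex=np.array([np.cos(yaw),np.sin(yaw),0]);ey=np.array([-np.sin(yaw),np.cos(yaw),0]);H=np.array([521.9,-126.3,107])+ex*245.
for th in(.65,.7,.74,.78,.82):
  a=th+.0163;P=H-ex*245*np.cos(a)+ey*58+np.array([0,0,245*np.sin(a)])
  print(th,"scene",((np.array(proj(s2,P))-[100,30])*3).round())
cv2.imwrite("pics/f1.png",cv2.convertScaleAbs(cv2.resize(s2["image"][30:230,100:340,::-1],None,fx=3,fy=3,interpolation=cv2.INTER_CUBIC),alpha=1.5))
E
```

```text
12.1 [ 589.2 -128.1  447.2] f [-4.  -4.   3.8] open 11.0 theta(atan) 0.739 theta(z) 0.74 r 245.3 Frad 5.5 Ftan 0.0
0.0012575609614430164
0.65 scene [395. 260.]
0.7 scene [387. 256.]
0.74 scene [380. 253.]
0.78 scene [372. 251.]
0.82 scene [365. 249.]
```

View pics/f1.png

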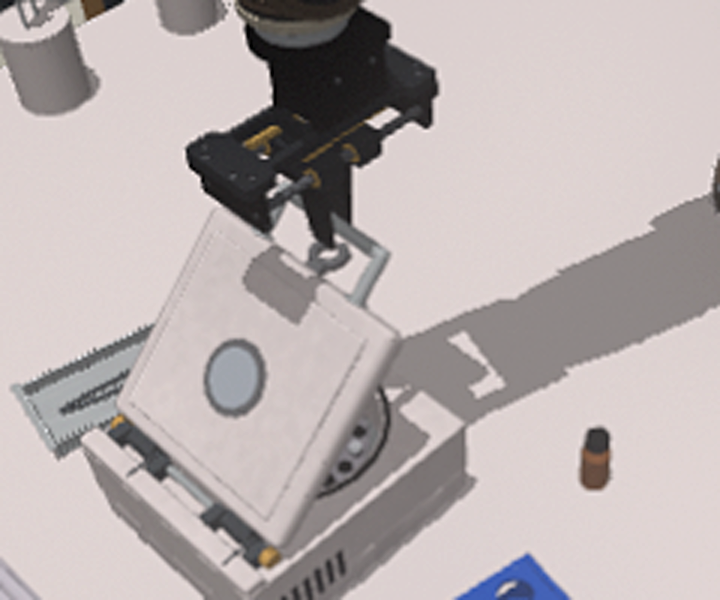

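The bar's left end is at crop (382,253), which gives about 0.73 against 0.74 from the arm's pose. The lid is still and held, so I'm handing in.

```bash
python3 -c "
from h import *
print(job.job_done()); rep()"
```

```text
the job is handed in; nothing more can be done
None
the job is handed in; nothing more can be done
```

The lid went past its balance point and is now held still by the handle just below it. I handed the job in at about 12 s of the 38 s allowed.

- **Raise:** I gripped the bar with the lid shut and followed its arc up to about 0.92 rad by arm pose. The camera gave about 0.91. That is past 0.80 and well short of the stop at 1.35.
- **Hold:** I eased it back to 0.74 rad by arm pose, about 3.5° under balance. The camera gave about 0.73. The joints were still and the grip opening was 11 mm on the 12 mm bar.
- **Forces:** A steady side load of about 5.5 N remains along the lid's radius. The force sensor did not confirm crossing the balance point: force along the lid's travel read between -0.5 and 0 N at the top, within the sensor's offset. The angle rests on arm geometry and the camera alone.
- **Other items:** The rack, vial and tray looked unmoved in the pictures taken during the lift. In the last picture the vial and the visible parts of the rack and tray were still in place, and only the opener's ring was visible.
- **After handing in:** My final state reading was refused once the job was in, so the last check is from just before it.

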